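# Lay the brass test bar on the balance

### The job

Pick the brass bar out of the three-place rack and lay it, centred, in the red V cradle on the pan of the balance, so that it rests in both rests and can be weighed. Do not drop it, and leave the steel bar and the black bar lying in the rack.

Things in the scene. Friction and masses are not known exactly. Their poses are not given: they have to be found in the camera images.
- brass_rod: Yellow brass round bar to weigh, 24 mm diameter, 120 mm long, 0.45 kg, lying level. Origin: middle of its axis; x runs along it (y, z turn with its roll). It lies in any of three places of a low blue rack, its axis 50 mm above the bench and 40 mm above the rack's base plate; each place is two white V rests, 12 mm thick, 68 mm clear between them at the bar's middle (within 8 mm) for the fingers.
- steel_rod: Bright grey steel round bar, same size, lying in another place of the rack; it stays there. Origin: middle of its axis; x along it. The three bars lie parallel, 80 mm from axis to axis. The rack's base plate is 130 x 230 mm, 10 mm high, and does not move; the tips of its rests rise 4 mm above the bars' axes.
- black_rod: Black plastic round bar, same size, lying in another place of the rack; it stays there. Origin: middle of its axis; x along it. Rack and balance stand left and right of the robot's middle line, either way round; a small white slip printer (85 mm high) and a steel weight stand farther out, beyond them.
- cradle (a point): Where the middle of the seated bar's axis belongs: 117 mm above the bench, x along the bar, z up. Two red V rests (45 degree flanks, 42 mm wide at the mouth, tips 4 mm above this point, 12 mm thick, 68 mm clear between them for the fingers; flat plate 36 mm below the point) on the 144 mm steel pan of a white bench balance, 240 x 200 mm, body 58 mm high, which does not move.

How it is judged:
By the outcome, as a careful person would: the job done as asked, in the order asked, and still so for the second after the job is handed in, with the robot touching nothing.
It also fails if it takes over 35 s, if anything falls off the work surface, if the arm or the gripper's body presses on something with over 40 N, if the wrist force passes 120 N, or if a joint passes its speed limit or range.

### The arm

A 6-joint arm with a two-finger parallel gripper is mounted at the origin on the work surface. World frame = base frame: x ahead of the robot, y to its left, z up, the work surface at z = 0. Lengths are in mm, angles in rad, forces in N, time in s.
With the tool pointing down it reaches from about 350 to 875 mm from the base axis. Payload 4.2 kg.
Tool frame: the origin (TCP) lies between the finger pads; the fingertips stand 17 mm ahead of it and the grasp point (between the pads) lies 2 mm behind it; z points along the fingers, y is the line along which they close (so a half turn about z gives the same grasp; the last joint's range is limited). The gripper opens to 85 mm and grips with 20 to 120 N. Pads are 22 mm wide; open, the fingers measure 114 mm over their backs; the gripper's body (76 mm by 85 mm) begins 54 mm behind the grasp point. The pads swing forward as they close: fully open they stand 13 mm farther back than shut.
Start: joints at [-0.907, 0.385, 0.008, 0, -1.194, -0.259], TCP at [246.16, -574.46, 248.312] pointing down, gripper open.
Joint ranges: [-3.14, 3.14], [-1.21, 2.06], [-1.07, 1.41], [-3.16, 2.05], [-2.99, -0.16], [-3.1, 3.1]. Speed limits (rad/s): [2.79, 2.79, 3.14, 3.14, 3.14, 3.14].

### API

Orientations are given as a unit quaternion [x, y, z, w].
In Python, from bench import arm, readout, get_image, get_calibration, job_done gives the robot as it stands (arm), with the cameras as plain functions, the readings (readout) and the job as plain functions.
- The arm moves only by the tool shift_gripper, called by a JSON object that holds its "api" and its "payload", one argument or row to a line. Schema: {"type":"object","properties":{"moves":{"type":"array","items":{"type":"number"},"minItems":6,"maxItems":60},"finger_gap":{"type":"number"},"only":{"type":"string"},"quiet":{"type":"boolean"},"lines":{"type":"string"}},"required":["moves"],"additionalProperties":false}. moves is one flat list of numbers that holds 1 to 10 rows one after another, with no inner brackets; each row has 6 numbers: dx, dy, dz in shares of 0.75 m (1.0 is 0.75 m), then a rotation vector rx, ry, rz in parts of the range, where 1.0 means 2 rad; each row is the pose to reach, as a shift and turn from the pose commanded when the call began, along the tool's axes at that moment; what a row does not reach only later rows make up. A row lasts 1/10 s, in which the tool goes at most 50 mm and 0.15 rad, less where a joint would pass 70% of its speed; a pose out of reach is approached as far as the arm can. finger_gap is the finger opening in mm, set as the call begins (left out keeps the last). The fingers move at their own pace and stop on an object; the grip force is fixed at half the most. Time passes only in rows, so rows that do not move let the fingers close. The tool returns the time, the measured TCP pose, the force, the opening and the grip force at its end. only (a regular expression) keeps the lines of the reply that match it, lines (a string "A,B") keeps lines A to B, and quiet returns only ok. Shift and turn numbers lie between -1 and 1, and a call with a number outside is refused. Input that does not fit is refused with a message, and nothing moves.
- readout.read_state(): the state, without advancing time (a new reading comes with each control period).
- get_image(name): name is "scene" or "top" or "wrist"; returns the picture (480x640x3 uint8, blue, green, red); there is no depth.
- get_calibration(name): a dict with "K" (3x3 intrinsics, pixels), "rvec" (rotation vector, rad) and "tvec" (3), from world to camera coordinates, as OpenCV has them. Camera axes: x right, y down, z forward; pixel columns grow to the right and rows downward; lengths in mm; the calibration is good to about 2 mm. A picture is of the moment at which its call begins: read the wrist's pose just before it. get_calibration takes no time and is no camera call; for the wrist camera it gives the pose at the moment of the call.
- job_done(): hands the job in; it is judged then, once.
The state is a dict: "clock": time; "joints": joint angles; "joint_vel": joint speeds; "joint_efforts": joint torques, N m; "position": TCP position; "ee_rot": TCP orientation; "contact_force": force on the tool from outside, world axes, zero at the start; "wrist_torque": the same for the moment, N m; "gripper_width": finger opening in mm; "grasp_force": force on a finger pad.
Only numpy, scipy, OpenCV 4.12 (cv2) and the standard library are available. Lean on these libraries where they do the work, as an engineer would, in place of code of your own. Each camera call takes 0.05 s, during which the arm holds its last target. There are 200 camera calls.

## Working session

There is one attempt and no reset: what is moved stays moved. The work goes in short steps, Python scripts to look and compute and a tool call to move; the robot and the scene stay as the last step left them, time stands still between calls to the robot, and variables do not carry over. Pictures are saved under pics/ and viewed, at most 12 in all, crops included, and the job is handed in when it is done.

```bash
ls; mkdir -p pics; python3 - <<'E'
from bench import arm, readout, get_image, get_calibration, job_done
import cv2,numpy as np
for n in("scene","top"):
    cv2.imwrite(f"pics/{n}0.png",get_image(n)); c=get_calibration(n)
    R=cv2.Rodrigues(np.array(c["rvec"]))[0]; print(n,np.round(c["K"],1).tolist(),np.round(-R.T@np.array(c["tvec"]).ravel()),np.round(R,2).tolist())
s=readout.read_state();print(s["clock"],s["position"],s["ee_rot"])
E
```

```text
bench.py
pics
scene [[452.6, 0.0, 321.8], [0.0, 452.6, 240.9], [0.0, 0.0, 1.0]] [1055. -257.  775.] [[0.41, 0.91, -0.01], [0.68, -0.31, -0.67], [-0.61, 0.27, -0.75]]
top [[595.3, 0.0, 330.3], [0.0, 595.3, 234.0], [0.0, 0.0, 1.0]] [ 366.  -23. 1201.] [[0.02, -1.0, -0.02], [-0.99, -0.02, -0.17], [0.17, 0.02, -0.99]]
0.1 [ 245.97384939 -574.03072525  247.3420369 ] [-2.00974835e-01  9.79595914e-01  9.43902475e-04 -2.63774106e-04]
```

View pics/top0.png

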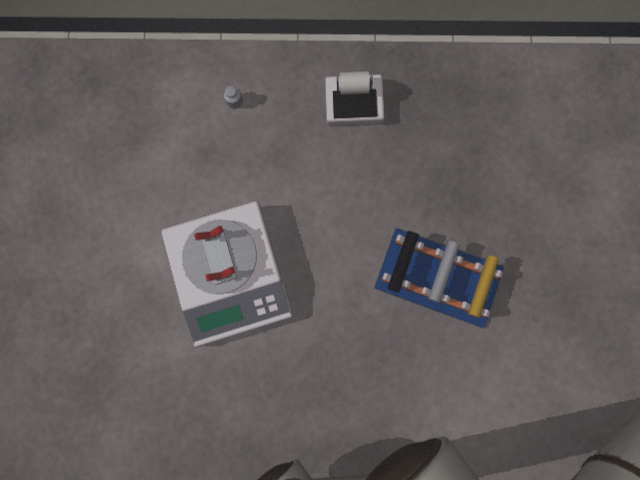

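View pics/scene0.png

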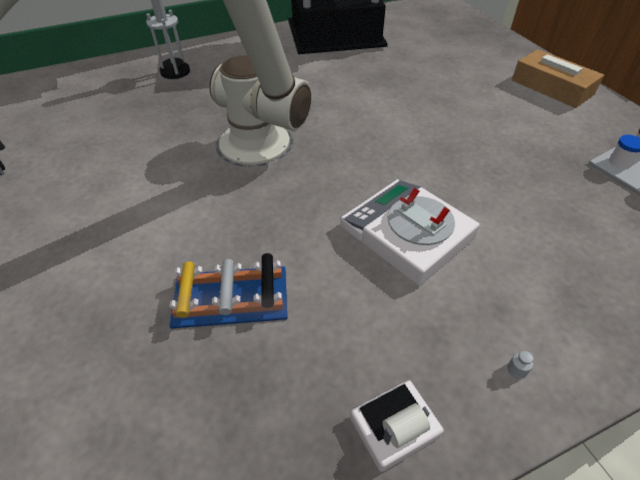

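The top view shows the brass bar at about (484,286), the outermost bar on the right, with steel at (444,271) and black at (403,261). The red rests are at about (209,234) and (220,274). The scene view agrees: brass at (186,288), red rests at (411,197) and (440,216).

```bash
cat > h.py <<'E'
from bench import arm, readout, get_image, get_calibration, job_done
import cv2,numpy as np
from scipy.spatial.transform import Rotation as Ro
def ray(c,p):
    R=cv2.Rodrigues(np.array(c["rvec"],float))[0]; t=np.array(c["tvec"],float).ravel()
    q=cv2.undistortPoints(np.array([[p]],float),np.array(c["K"]),None).ravel()
    return -R.T@t, R.T@np.array([q[0],q[1],1])
def plane(c,p,z):
    o,d=ray(c,p); return o+d*(z-o[2])/d[2]
def tri(c1,p1,c2,p2):
    o,d=ray(c1,p1);o2,d2=ray(c2,p2)
    s=np.linalg.lstsq(np.c_[d,-d2],o2-o,rcond=None)[0]
    a,b=o+d*s[0],o2+d2*s[1]; return (a+b)/2,np.linalg.norm(a-b)
def mask(im,col):
    h=cv2.cvtColor(im,cv2.COLOR_BGR2HSV)
    if col=="brass": return cv2.inRange(h,(18,120,70),(32,255,255))
    return cv2.inRange(h,(0,190,60),(5,255,255))|cv2.inRange(h,(174,190,60),(180,255,255))
def blobs(m,amin=30):
    n,l,s,c=cv2.connectedComponentsWithStats(m)
    out=[]
    for i in range(1,n):
        if s[i,4]>=amin:
            k=cv2.findContours((l==i).astype(np.uint8),cv2.RETR_EXTERNAL,cv2.CHAIN_APPROX_NONE)[0][0]
            out.append((int(s[i,4]),c[i],cv2.minAreaRect(k),s[i,:4]))
    return sorted(out,key=lambda b:-b[0])
E
python3 - <<'E'
from h import *
I={n:cv2.imread(f"pics/{n}0.png") for n in("top","scene")};C={n:get_calibration(n) for n in I}
for n in I:
  for col in("brass","red"):
    for b in blobs(mask(I[n],col)): print(n,col,b[0],b[1].round(1),[np.round(x,1) for x in b[2]],plane(C[n],b[1],50 if col=="brass" else 115).round(1))
B={n:blobs(mask(I[n],"brass"))[0] for n in I}
print(tri(C["top"],B["top"][1],C["scene"],B["scene"][1]))
box=cv2.boxPoints(B["top"][2]);print([plane(C["top"],p,50).round(1) for p in box])
E
```

```text
top brass 731 [482.8 285.9] [array([483.2, 285.9]), array([12.3, 62.3]), np.float64(18.4)] [ 467.  -290.5   50. ]
scene brass 651 [185.1 289.3] [array([185. , 288.7]), array([12.5, 55.8]), np.float64(7.1)] [ 468.9 -292.8   50. ]
scene red 96 [440.3 216.1] [array([440., 215.]), array([ 8.5, 18.4]), np.float64(45.0)] [555.4 228.9 115. ]
scene red 35 [414.1 192.5] [array([413.7, 193.2]), array([4.7, 8.3]), np.float64(33.7)] [472.  218.1 115. ]
(array([ 467.08900424, -292.0713786 ,   47.31372795]), np.float64(1.879086346904293))
[array([ 413.8, -260.3,   50. ]), array([ 528.4, -300.4,   50. ]), array([ 521.2, -322.7,   50. ]), array([ 406.9, -282.3,   50. ])]
```

```bash
python3 - <<'E'
from h import *
I={n:cv2.imread(f"pics/{n}0.png") for n in("top","scene")};C={n:get_calibration(n) for n in I}
P={}
for n in I:
    h=cv2.cvtColor(I[n],cv2.COLOR_BGR2HSV); m=cv2.inRange(h,(0,140,60),(8,255,255))|cv2.inRange(h,(170,140,60),(180,255,255))
    if n=="top": m[:,350:]=0
    else: m[:,:350]=0
    bs=blobs(m,20)[:4]
    for b in bs: print(n,b[0],b[1].round(1),b[3],[np.round(x,1) for x in b[2]],plane(C[n],b[2][0],113).round(1))
    P[n]=sorted(bs[:2],key=lambda b:-b[1][1])
s=readout.read_state();c=get_calibration("wrist")
R=cv2.Rodrigues(np.array(c["rvec"]))[0];Rt=Ro.from_quat(s["ee_rot"]).as_matrix()
print("cam in tool",Rt.T@(-R.T@np.array(c["tvec"]).ravel()-s["position"]),(Rt.T@R.T).round(2).tolist(),Rt.round(3).tolist())
big=np.hstack([cv2.resize(I["top"][210:300,170:270],(400,360),interpolation=2),cv2.resize(I["scene"][170:260,380:480],(400,360),interpolation=2)])
cv2.imwrite("pics/crop.png",big)
E
```

```text
top 64 [214.4 231.6] [208 227  12  10] [array([214.6, 231.5]), array([ 5.6, 12. ]), np.float64(60.9)] [553.4 219.2 113. ]
top 58 [226.1 272.2] [221 268  11   9] [array([226.6, 272.2]), array([ 5.4, 10.7]), np.float64(63.4)] [477.8 193.  113. ]
scene 112 [440.4 215.9] [430 208  19  16] [array([440.2, 216.1]), array([ 8.3, 19.8]), np.float64(52.4)] [554.  230.2 113. ]
scene 104 [410.6 196.2] [401 188  18  16] [array([410.1, 196.3]), array([ 8.5, 19. ]), np.float64(52.4)] [477.1 205.5 113. ]
cam in tool [ 7.39503958e+01 -2.97851533e-02 -1.25329686e+02] [[0.0, -0.96, -0.29], [1.0, 0.0, 0.0], [-0.0, -0.29, 0.96]] [[-0.919, -0.394, -0.001], [-0.394, 0.919, 0.002], [0.0, 0.002, -1.0]]
```

View pics/crop.png

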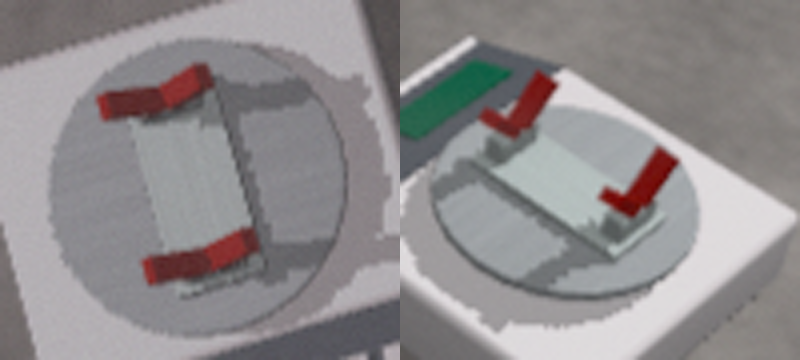

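```bash
cat >> h.py <<'E'
def delta(pos,yaw):
    "yaw: world angle of tool x, deg (mod 180: nearest)"
    s=readout.read_state(); R=Ro.from_quat(s["ee_rot"]).as_matrix()
    best=None
    for y in(yaw,yaw+180):
        a=np.radians(y); T=np.array([[np.cos(a),np.sin(a),0],[np.sin(a),-np.cos(a),0],[0,0,-1]])
        rv=Ro.from_matrix(R.T@T).as_rotvec()
        if best is None or np.linalg.norm(rv)<np.linalg.norm(best): best=rv
    print("clock",s["clock"],"pos",s["position"].round(1) if hasattr(s["position"],"round") else s["position"],"d",(R.T@(np.array(pos)-s["position"])).round(1),"rv",best.round(4),"j",np.round(s["joints"],2))
E
python3 - <<'E'
from h import *
C=get_calibration("top")
a,b=plane(C,(208.6,232.75),120),plane(C,(220.25,273.75),120)
print("rests",a,b,(a+b)/2,np.degrees(np.arctan2(*(a-b)[1::-1])),np.linalg.norm(a-b))
C=get_calibration("scene") # tips from crop
f=lambda x,y:(380+x/4,170+y/4)
for p in [(487,118),(548,82),(608,197),(668,157)]: print(plane(C,f(p[0]-400,p[1]),120).round(1))
delta((468,-291.5,220),-19.3)
E
```

```text
rests [549.75404567 228.74336693 120.        ] [474.05797352 203.11314147 120.        ] [511.90600959 215.9282542  120.        ] 18.70578490026788 79.91748116911334
[484.3 179.4 120. ]
[473.6 223.6 120. ]
[559.9 204.8 120. ]
[548.3 248.9 120. ]
clock 0.1 pos [ 246.  -574.   247.3] d [-315.3  172.2   27.6] rv [ 0.0018 -0.0009  0.7416] j [-0.91  0.39  0.01 -0.   -1.19 -0.26]
```

The manual's scale: shifts go in shares of 0.75 m and turns go in shares of 2 rad. Converting my numbers, -315 mm / 750 = -0.42, -280 mm / 750 = -0.3733, 0.742 rad / 2 = 0.371.

{"api": "shift_gripper", "payload": {
  "moves": [-0.0533, 0.0293, 0.004, 0, 0, 0.05, -0.1067, 0.0587, 0.0093, 0, 0, 0.1, -0.16, 0.0867, 0.0133, 0, 0, 0.15, -0.2133, 0.116, 0.0187, 0, 0, 0.2, -0.2667, 0.1453, 0.0227, 0, 0, 0.25, -0.32, 0.1747, 0.028, 0, 0, 0.3, -0.3733, 0.204, 0.0333, 0, 0, 0.35, -0.42, 0.2293, 0.0373, 0, 0, 0.37, -0.42, 0.2293, 0.0373, 0.001, -0.0005, 0.371, -0.42, 0.2293, 0.0373, 0.001, -0.0005, 0.371],
  "finger_gap": 60
}}

```text
clock: 1.1
position: [468.2, -291.3, 219.8]
ee_rot: [0.167, 0.986, -0.001, 0.0]
contact_force: [0.0, 0.3, 0.9]
gripper_width: 60.1
grasp_force: 0.0
```

```bash
python3 - <<'E'
from h import *
delta((468,-291.5,220),-19.3)
c=get_calibration("wrist");im=get_image("wrist");cv2.imwrite("pics/w1.png",im)
b=blobs(mask(im,"brass"))
for q in b[:3]: print(q[0],q[1],q[2],plane(c,q[1],50).round(1),plane(c,q[2][0],50).round(1),[plane(c,p,50).round(1) for p in cv2.boxPoints(q[2])])
E
```

```text
clock 1.1 pos [ 468.2 -291.3  219.8] d [ 0.1 -0.2 -0.2] rv [-0.0015  0.0003  0.0019] j [-0.26  0.28 -0.22  0.   -1.07 -1.64]
3269 [321.63750382 218.68277761] ((321.0, 220.5), (131.0, 26.0), 90.0) [ 464.7 -290.4   50. ] [ 466.1 -291.5   50. ] [array([ 407.5, -283. ,   50. ]), array([ 414.9, -261.8,   50. ]), array([ 532. , -301.1,   50. ]), array([ 523.7, -324.9,   50. ])]
```

View pics/w1.png

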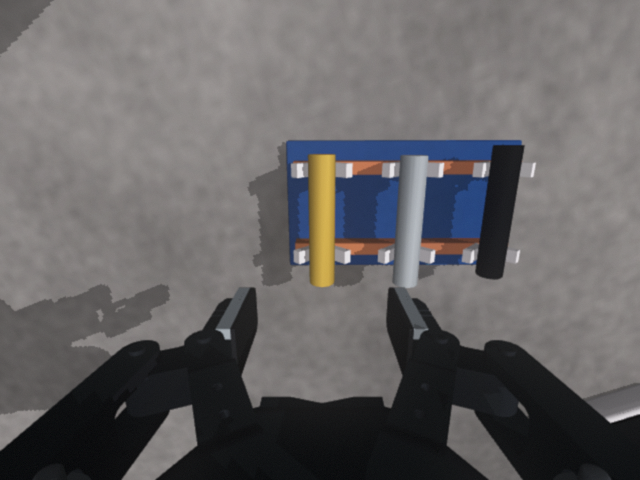

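The wrist view shows the brass bar upright at column 321, rows 155–287, centred between the open fingers. The steel bar is at column 411, well clear of them.

Scaled: 172 mm / 750 = 0.2293, 165 mm / 750 = 0.22.

{"api": "shift_gripper", "payload": {
  "moves": [0, 0, 0.06, 0, 0, 0, 0, 0, 0.12, 0, 0, 0, 0, 0, 0.1667, 0, 0, 0, 0, 0, 0.2, 0, 0, 0, 0, 0, 0.22, 0, 0, 0, 0, 0, 0.2293, 0, 0, 0, 0, 0, 0.2293, 0, 0, 0]
}}

```text
clock: 1.85
position: [467.1, -293.4, 47.6]
ee_rot: [0.169, 0.986, -0.001, -0.0]
contact_force: [0.5, 0.0, -0.6]
gripper_width: 59.7
grasp_force: 0.0
```

{"api": "shift_gripper", "payload": {
  "moves": [0, 0, 0, 0, 0, 0, 0, 0, 0, 0, 0, 0, 0, 0, 0, 0, 0, 0, 0, 0, 0, 0, 0, 0, 0, 0, 0, 0, 0, 0, 0, 0, 0, 0, 0, 0],
  "finger_gap": 0
}}

```text
clock: 2.45
position: [469.1, -292.2, 49.7]
ee_rot: [0.167, 0.986, -0.001, 0.002]
contact_force: [0.3, 4.6, 6.0]
gripper_width: 22.1
grasp_force: 58.7
```

Scaled: -160 mm / 750 = -0.2133, -150 mm / 750 = -0.2.

{"api": "shift_gripper", "payload": {
  "moves": [0, 0, -0.0107, 0, 0, 0, 0, 0, -0.0267, 0, 0, 0, 0, 0, -0.0533, 0, 0, 0, 0, 0, -0.0933, 0, 0, 0, 0, 0, -0.1333, 0, 0, 0, 0, 0, -0.1733, 0, 0, 0, 0, 0, -0.2, 0, 0, 0, 0, 0, -0.2133, 0, 0, 0, 0, 0, -0.2133, 0, 0, 0]
}}

```text
clock: 3.35
position: [468.1, -292.5, 209.6]
ee_rot: [0.168, 0.986, -0.001, 0.002]
contact_force: [0.6, -0.5, -5.0]
gripper_width: 22.5
grasp_force: 59.1
```

```bash
python3 - <<'E'
from h import *
c=get_calibration("wrist");im=get_image("wrist");cv2.imwrite("pics/w2.png",im)
for q in blobs(mask(im,"brass"))[:3]: print(q[0],q[1],q[2],q[3])
delta((514,215,210),18.6)
E
```

```text
13007 [321.60475129 281.02690859] ((321.0, 286.0), (232.0, 62.0), 90.0) [290 170  63 233]
clock 3.4 pos [ 467.4 -292.2  208. ] d [124.1 493.9  -2.6] rv [-0.0012  0.0008 -0.6625] j [-0.26  0.29 -0.24  0.   -1.04 -1.65]
```

View pics/w2.png

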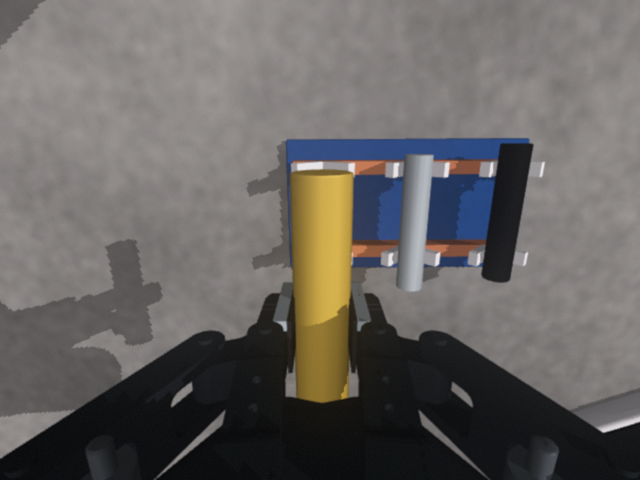

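The bar is held straight between the pads, in columns 290–352 with its far end at row 171, and the other two bars are still in the rack. Next I'll swing it towards the balance.

Scaled: 400 mm / 750 = 0.5333, 290 mm / 750 = 0.3867, -0.66 rad / 2 = -0.33.

{"api": "shift_gripper", "payload": {
  "moves": [0.008, 0.0333, 0, 0, 0, -0.015, 0.0213, 0.0867, 0, 0, 0, -0.05, 0.0373, 0.1467, 0, 0, 0, -0.09, 0.052, 0.2067, 0, 0, 0, -0.13, 0.0667, 0.2667, 0, 0, 0, -0.17, 0.0813, 0.3267, 0, 0, 0, -0.21, 0.0973, 0.3867, 0, 0, 0, -0.25, 0.112, 0.4467, 0, 0, 0, -0.29, 0.1253, 0.5, 0, 0, 0, -0.32, 0.1347, 0.5333, 0, 0, 0, -0.33]
}}

```text
clock: 4.4
position: [504.2, 121.0, 205.7]
ee_rot: [-0.162, 0.987, -0.001, -0.001]
contact_force: [0.9, 0.3, -4.4]
gripper_width: 22.0
grasp_force: 59.5
```

```bash
python3 - <<'E'
from h import *
delta((514,215,210),18.6)
E
```

```text
clock 4.4 pos [504.2 121.  205.7] d [-39.4  85.9  -4.7] rv [-0.0023 -0.0027  0.0017] j [ 0.55  0.24 -0.31  0.   -1.02 -1.8 ]
```

Scaled: -3 mm / 750 = -0.004.

{"api": "shift_gripper", "payload": {
  "moves": [0, 0, -0.004, 0, 0, 0, 0, 0, -0.004, 0, 0, 0, 0, 0, -0.004, 0, 0, 0],
  "quiet": true
}}

```text
ok
```

```bash
python3 - <<'E'
from h import *
s=readout.read_state();c=get_calibration("wrist");im=get_image("wrist");cv2.imwrite("pics/w3.png",im)
R=Ro.from_quat(s["ee_rot"]).as_matrix();print(s["position"],np.round(c["K"],1).tolist())
b=blobs(mask(im,"brass"))[0];print(b[1:])
# bar far end, top edge, in tool axes (tool z=-14)
p=(b[3][0]+b[3][2]/2,b[3][1]); o,d=ray(c,p); o,d=R.T@(o-s["position"]),R.T@d
print("far end tool",o+d*(-14-o[2])/d[2],o)
h=cv2.cvtColor(im,cv2.COLOR_BGR2HSV); m=cv2.inRange(h,(0,140,50),(8,255,255))|cv2.inRange(h,(170,140,50),(180,255,255))
for q in blobs(m,60)[:4]: print(q[0],q[1].round(1),q[3],[np.round(x,1) for x in q[2]],plane(c,q[2][0],115).round(1))
I={}
for n in("scene","top"):
    im2=get_image(n); cv2.imwrite(f"pics/{n}3.png",im2); C=get_calibration(n)
    q=blobs(mask(im2,"brass"))
    if not q: continue
    ends=[]
    for e in(-60,60):
        w=s["position"]+R@np.array([e,0,-2.]); ends.append(cv2.projectPoints(w,np.array(C["rvec"]),np.array(C["tvec"]),np.array(C["K"]),None)[0].ravel())
    print(n,q[0][1],q[0][2],"pred",np.round(ends,1).tolist())
E
```

```text
[504.26320514 117.59043224 209.48499548] [[331.7, 0.0, 321.5], [0.0, 331.7, 238.4], [0.0, 0.0, 1.0]]
(array([321.48249327, 280.9151212 ]), ((321.0, 286.0), (232.0, 62.0), 90.0), array([290, 170,  63, 233], dtype=int32))
far end tool [ 6.39026680e+01  3.37463137e-03 -1.40000000e+01] [ 7.39236263e+01 -5.12425908e-02 -1.25340742e+02]
398 [431.7 246.7] [416 235  33  24] [array([432.4, 247. ]), array([17.5, 35.7]), np.float64(75.5)] [478.4 190.3 115. ]
176 [ 9.5 61.8] [ 0 52 24 21] [array([ 9.4, 62.1]), array([24.6, 12.3]), np.float64(34.5)] [451.7 -96.9 115. ]
scene [397.85795455 188.25568182] ((396.99993896484375, 188.0), (31.61791229248047, 12.203404426574707), 33.6900634765625) pred [[409.5, 195.8], [362.2, 165.1]]
top [266.81065089 273.55621302] ((266.4360046386719, 272.93255615234375), (27.660354614257812, 13.019082069396973), 73.0724868774414) pred [[251.0, 217.9], [270.7, 285.2]]
```

View pics/w3.png

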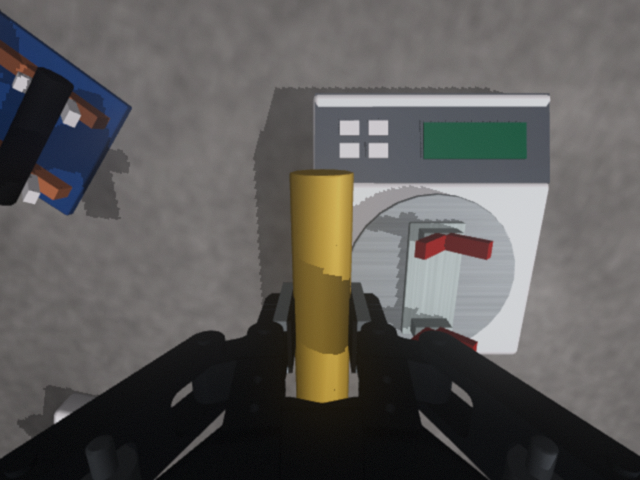

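View pics/scene3.png

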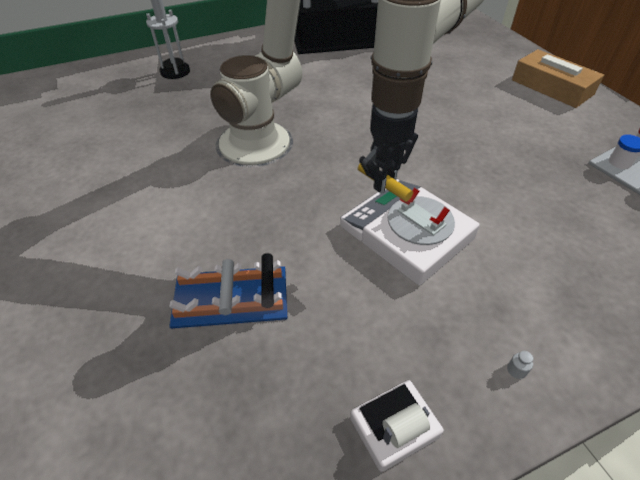

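The wrist view shows the first rest's tips at about (416,251) and (492,250), with the second rest partly hidden at (445,340). The scene view shows the bar level in the grip, and its end matches the predicted (409,196).

```bash
python3 - <<'E'
from h import *
c=get_calibration("wrist");im=cv2.imread("pics/w3.png")
h=cv2.cvtColor(im,cv2.COLOR_BGR2HSV); m=cv2.inRange(h,(0,100,30),(8,255,255))|cv2.inRange(h,(170,100,30),(180,255,255)); m[:,:380]=0
for q in blobs(m,40):
    x,y,w,hh=q[3]; mm=m[y:y+hh,x:x+w]
    l=np.nonzero(mm[:,:3].any(1))[0]+y; r=np.nonzero(mm[:,-3:].any(1))[0]+y
    L=(x,(l[0]+l[-1])/2);Rr=(x+w-1,(r[0]+r[-1])/2)
    print(q[0],q[3],L,Rr,plane(c,L,120).round(1),plane(c,Rr,120).round(1),((plane(c,L,120)+plane(c,Rr,120))/2).round(1))
delta((514,215,210),18.6)
E
```

```text
1346 [415 234  78  25] (np.int32(415), np.float64(248.5)) (np.int32(492), np.float64(248.5)) [482.9 177.5 120. ] [466.2 227.4 120. ] [474.5 202.5 120. ]
198 [438 328  39  23] (np.int32(438), np.float64(329.0)) (np.int32(476), np.float64(346.0)) [535.4 218.2 120. ] [539.7 251.3 120. ] [537.5 234.8 120. ]
50 [412 328  19  12] (np.int32(412), np.float64(337.5)) (np.int32(430), np.float64(328.5)) [548.1 202.8 120. ] [536.9 212.5 120. ] [542.5 207.7 120. ]
clock 4.85 pos [504.7 117.4 210.2] d [-39.6  89.6  -0.1] rv [-0.0023 -0.0007 -0.0035] j [ 0.54  0.24 -0.31  0.   -1.03 -1.79]
```

Scaled: 89 mm / 750 = 0.1187, 80 mm / 750 = 0.1067.

{"api": "shift_gripper", "payload": {
  "moves": [-0.016, 0.0347, 0, 0, 0, 0, -0.0333, 0.0747, 0, 0, 0, 0, -0.0467, 0.1067, 0, 0, 0, 0, -0.052, 0.1187, 0, 0, 0, 0, -0.052, 0.1187, 0.02, 0, 0, 0, -0.052, 0.1187, 0.0467, 0, 0, 0, -0.052, 0.1187, 0.0667, 0, 0, 0, -0.052, 0.1187, 0.0667, 0, 0, 0, -0.052, 0.1187, 0.0667, 0, 0, 0, -0.052, 0.1187, 0.0667, 0, 0, 0]
}}

```text
clock: 5.85
position: [514.6, 215.2, 161.6]
ee_rot: [-0.161, 0.987, -0.001, 0.001]
contact_force: [0.1, 0.2, -3.9]
gripper_width: 22.5
grasp_force: 59.9
```

```bash
python3 - <<'E'
from h import *
delta((513.7,214.6,160),18.6)
for n in("wrist","top","scene"): cv2.imwrite(f"pics/{n}4.png",get_image(n))
a=cv2.imread("pics/wrist4.png");b=cv2.imread("pics/scene4.png")[130:280,340:540]
cv2.imwrite("pics/c4.png",np.hstack([a[100:460,170:470],cv2.resize(b,(480,360),interpolation=2)]))
p=readout.read_state()["position"];delta((p[0],p[1],p[2]),18.6)
E
```

```text
clock 5.85 pos [514.6 215.2 161.6] d [ 1.1 -0.3  1.6] rv [-0.0018  0.0026 -0.0022] j [ 0.69  0.35 -0.28  0.   -0.94 -1.94]
clock 6.0 pos [514.2 215.4 161.4] d [0. 0. 0.] rv [-0.0016  0.0022 -0.002 ] j [ 0.69  0.35 -0.28  0.   -0.94 -1.94]
```

View pics/c4.png

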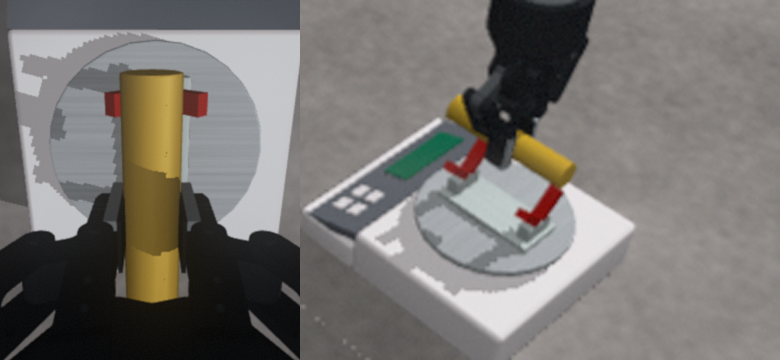

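The crop shows the bar at columns 120–183 (mid 151.5) and the robot-side rest at 105–207 (mid 156). The cradle is therefore about 2 mm towards tool +y. I'll measure this more finely.

```bash
python3 - <<'E'
from h import *
s=readout.read_state();c=get_calibration("wrist");im=cv2.imread("pics/wrist4.png");R=Ro.from_quat(s["ee_rot"]).as_matrix()
h=cv2.cvtColor(im,cv2.COLOR_BGR2HSV); m=cv2.inRange(h,(0,100,30),(8,255,255))|cv2.inRange(h,(170,100,30),(180,255,255)); m[:150]=0;m[260:]=0
pts=[]
for q in blobs(m,40):
    x,y,w,hh=q[3]; X=x if x<320 else x+w-1; col=np.nonzero(m[:,X-1:X+2].any(1))[0]
    for z in(121,116): 
        print(q[0],q[3],z,[ (R.T@(plane(c,(X,r),z)-s["position"])).round(1) for r in(col[0],col[-1])])
b=blobs(mask(im,"brass"))[0];print(b[3])
E
```

```text
557 [353 190  25  27] 121 [array([47.7, 27.8, 40.3]), array([37. , 28.3, 40.3])]
557 [353 190  25  27] 116 [array([46.9, 28.7, 45.3]), array([35.9, 29.2, 45.3])]
366 [275 191  16  26] 121 [array([ 47.7, -23.3,  40.3]), array([ 37. , -23.7,  40.4])]
366 [275 191  16  26] 116 [array([ 46.9, -24. ,  45.3]), array([ 35.8, -24.4,  45.4])]
[291 171  62 232]
```

Scaled: 44 mm / 750 = 0.0587, 2.2 mm / 750 = 0.0029.

{"api": "shift_gripper", "payload": {
  "moves": [0.0013, 0.0027, 0, 0, 0, 0, 0.0013, 0.0029, 0.016, 0, 0, 0, 0.0013, 0.0029, 0.032, 0, 0, 0, 0.0013, 0.0029, 0.0453, 0, 0, 0, 0.0013, 0.0029, 0.0533, 0, 0, 0, 0.0013, 0.0029, 0.0573, 0, 0, 0, 0.0013, 0.0029, 0.0587, 0, 0, 0, 0.0013, 0.0029, 0.0587, 0, 0, 0]
}}

```text
clock: 6.8
position: [511.8, 216.5, 116.8]
ee_rot: [-0.161, 0.987, -0.001, -0.0]
contact_force: [-3.4, -2.7, 0.3]
gripper_width: 22.3
grasp_force: 60.6
```

{"api": "shift_gripper", "payload": {
  "moves": [0, 0, 0.0013, 0, 0, 0, 0, 0, 0.002, 0, 0, 0, 0, 0, 0.0027, 0, 0, 0, 0, 0, 0.0027, 0, 0, 0]
}}

```text
clock: 7.2
position: [512.0, 216.5, 116.7]
ee_rot: [-0.161, 0.987, -0.001, 0.0]
contact_force: [-7.6, -2.9, 9.7]
gripper_width: 22.4
grasp_force: 61.5
```

```bash
python3 - <<'E'
from h import *
s=readout.read_state();print(s["contact_force"],s["wrist_torque"])
for n in("wrist","scene"): cv2.imwrite(f"pics/{n}5.png",get_image(n))
a=cv2.imread("pics/wrist5.png");b=cv2.imread("pics/scene5.png")[150:270,370:490]
cv2.imwrite("pics/c5.png",np.hstack([a[100:460,170:470],cv2.resize(b,(480,360),interpolation=2)]))
E
```

```text
[-7.60787148 -2.92317973  9.69875234] [-0.87748414  2.08445837 -0.14062653]
```

View pics/c5.png

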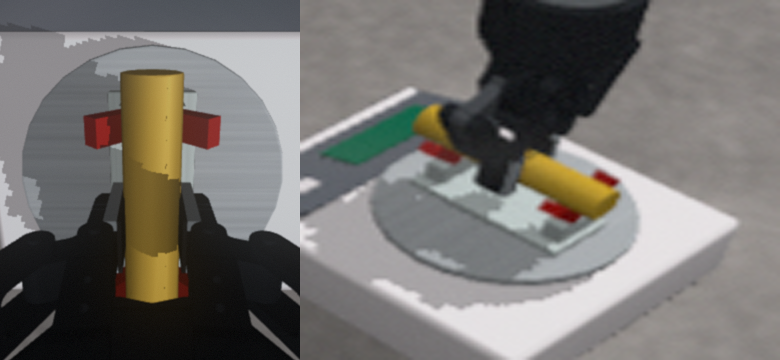

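The bar now sits between both rests; its wrist-image centre is 151.5 and the rest's centre is 152. Next is an axial check before releasing.

```bash
python3 - <<'E'
from h import *
s=readout.read_state();c=get_calibration("wrist");im=cv2.imread("pics/wrist5.png");R=Ro.from_quat(s["ee_rot"]).as_matrix()
h=cv2.cvtColor(im,cv2.COLOR_BGR2HSV); m=cv2.inRange(h,(0,100,30),(8,255,255))|cv2.inRange(h,(170,100,30),(180,255,255)); m[:150]=0;m[300:]=0
for q in blobs(m,40):
    x,y,w,hh=q[3]; X=x+1 if x<320 else x+w-2; col=np.nonzero(m[:,X-1:X+2].any(1))[0]
    for z in(121,117): print(q[3],z,[ (R.T@(plane(c,(X,r),z)-s["position"])).round(1) for r in(col[0],col[-1])])
b=blobs(mask(im,"brass"))[0];print(b[3])
for z in (129,117,105): print(z,[(R.T@(plane(c,(321,r),z)-s["position"])).round(1)[0] for r in(170,176,182)])
# scene: far end of bar in world
E
```

```text
[254 210  38  39] 121 [array([ 46.1, -24.8,  -4.3]), array([ 35.2, -25.5,  -4.3])]
[254 210  38  39] 117 [array([ 45.2, -25.7,  -0.3]), array([ 33.9, -26.3,  -0.3])]
[353 210  38  39] 121 [array([46.2, 25.2, -4.4]), array([35.2, 25.8, -4.4])]
[353 210  38  39] 117 [array([45.3, 26. , -0.4]), array([33.9, 26.7, -0.4])]
[291 171  62 232]
129 [np.float64(63.8), np.float64(61.8), np.float64(59.8)]
117 [np.float64(62.7), np.float64(60.5), np.float64(58.3)]
105 [np.float64(61.6), np.float64(59.2), np.float64(56.8)]
```

Scaled: -1 mm / 750 = -0.0013.

{"api": "shift_gripper", "payload": {
  "moves": [0, 0, -0.0013, 0, 0, 0, 0, 0, -0.0013, 0, 0, 0]
}}

```text
clock: 7.5
position: [512.0, 216.5, 116.7]
ee_rot: [-0.161, 0.987, -0.001, 0.0]
contact_force: [-5.8, -2.7, 6.0]
gripper_width: 22.3
grasp_force: 60.8
```

{"api": "shift_gripper", "payload": {
  "moves": [0, 0, 0, 0, 0, 0, 0, 0, 0, 0, 0, 0, 0, 0, 0, 0, 0, 0, 0, 0, 0, 0, 0, 0, 0, 0, 0, 0, 0, 0],
  "finger_gap": 50
}}

```text
clock: 8.0
position: [512.5, 217.1, 115.4]
ee_rot: [-0.161, 0.987, -0.001, 0.001]
contact_force: [0.4, 0.7, 0.3]
gripper_width: 50.6
grasp_force: 0.0
```

Released with no contact force left. I'll retreat straight up and then check.

Scaled: -135 mm / 750 = -0.18, -125 mm / 750 = -0.1667.

{"api": "shift_gripper", "payload": {
  "moves": [0, 0, -0.0133, 0, 0, 0, 0, 0, -0.04, 0, 0, 0, 0, 0, -0.08, 0, 0, 0, 0, 0, -0.1333, 0, 0, 0, 0, 0, -0.1667, 0, 0, 0, 0, 0, -0.18, 0, 0, 0, 0, 0, -0.18, 0, 0, 0, 0, 0, -0.18, 0, 0, 0]
}}

```text
clock: 8.8
position: [511.3, 216.9, 249.2]
ee_rot: [-0.161, 0.987, -0.001, -0.001]
contact_force: [0.8, 0.0, -0.8]
gripper_width: 49.7
grasp_force: 0.0
```

```bash
python3 - <<'E'
from h import *
s=readout.read_state();c=get_calibration("wrist");im=get_image("wrist");R=Ro.from_quat(s["ee_rot"]).as_matrix()
sc=get_image("scene")
cv2.imwrite("pics/c6.png",np.hstack([im[60:420,170:470],cv2.resize(sc[150:270,370:490],(360,360),interpolation=2)]))
C=get_calibration("scene")
for n,i,k in(("w",im,c),("s",sc,C)):
    q=blobs(mask(i,"brass"))[0]; print(n,q[2],[plane(k,p,117).round(1) for p in cv2.boxPoints(q[2])],plane(k,q[2][0],117).round(1))
E
```

```text
w ((321.5, 231.0), (148.0, 29.0), 90.0) [array([457.4, 187. , 117. ]), array([450.4, 207.8, 117. ]), array([567.7, 248.6, 117. ]), array([575.6, 224.9, 117. ])] [508.8 215.8 117. ]
s ((423.4114990234375, 203.3622283935547), (56.59803771972656, 11.05938720703125), 32.82854461669922) [array([458.7, 182.4, 117. ]), array([438. , 209.7, 117. ]), array([560.5, 249.1, 117. ]), array([577.5, 222.8, 117. ])] [510.7 216.5 117. ]
```

View pics/c6.png

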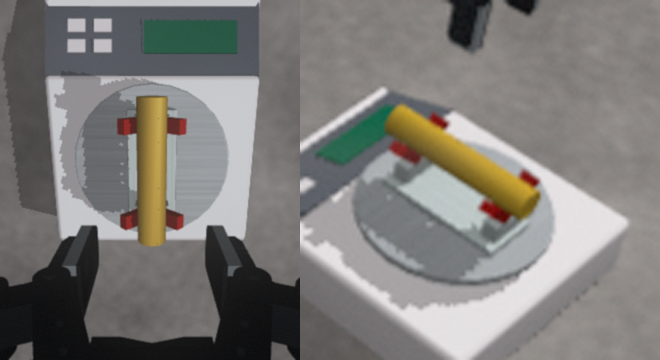

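```bash
python3 - <<'E'
from h import *
s=readout.read_state();c=get_calibration("wrist");im=get_image("wrist");R=Ro.from_quat(s["ee_rot"]).as_matrix()
f=lambda p,z:(R.T@(plane(c,p,z)-s["position"])).round(1)[:2]
q=blobs(mask(im,"brass"))[0][3];print("bar",q,f((321,q[1]),105),f((321,q[1]),129),f((321,q[1]+q[3]-1),129))
h=cv2.cvtColor(im,cv2.COLOR_BGR2HSV); m=cv2.inRange(h,(0,100,30),(8,255,255))|cv2.inRange(h,(170,100,30),(180,255,255))
m[:,:280]=0;m[:,360:]=0
for b in blobs(m,30):
    x,y,w,hh=b[3]; X=x+1 if x<320 else x+w-2; col=np.nonzero(m[:,X-1:X+2].any(1))[0]
    print(b[3],f((X,col[0]),119),f((X,col[-1]),119))
E
```

```text
bar [307 157  31 150] [59.8 -0.3] [61.1 -0.3] [-57.8  -0.3]
[288 178  19  18] [ 43.5 -24.7] [ 32.8 -25. ]
[338 178  19  17] [43.5 25.6] [32.8 25.9]
[291 270  17  20] [ 44.3 -22.4] [-46.5 -24.7]
[337 270  17  20] [44.3 23.3] [-46.4  25.7]
```

By these numbers the bar may sit about 2 mm off centre along its axis. I'll check again with the camera straight above the cradle, where the edge effects are symmetric.

Scaled: -74 mm / 750 = -0.0987, -55 mm / 750 = -0.0733.

{"api": "shift_gripper", "payload": {
  "moves": [-0.0333, 0, 0, 0, 0, 0, -0.0733, 0, 0, 0, 0, 0, -0.0987, 0, 0, 0, 0, 0, -0.0987, 0, 0, 0, 0, 0, -0.0987, 0, 0, 0, 0, 0],
  "quiet": true
}}

```text
ok
```

```bash
cat > meas.py <<'E'
from h import *
s=readout.read_state();c=get_calibration("wrist");im=get_image("wrist");R=Ro.from_quat(s["ee_rot"]).as_matrix()
f=lambda p,z:(R.T@(plane(c,p,z)-s["position"])).round(1)[:2]
q=blobs(mask(im,"brass"))[0][3];e=[f((321,r),129)[0] for r in(q[1]-.5,q[1]+q[3]-.5)];print("bar",q,e,"mid",np.mean(e))
h=cv2.cvtColor(im,cv2.COLOR_BGR2HSV); m=cv2.inRange(h,(0,100,30),(8,255,255))|cv2.inRange(h,(170,100,30),(180,255,255))
m[:,:270]=0;m[:,370:]=0
A=[]
for b in blobs(m,30):
    x,y,w,hh=b[3]; X=x+1 if x<320 else x+w-2; col=np.nonzero(m[:,X-1:X+2].any(1))[0]
    A+=[f((X,col[0]-.5),119)[0],f((X,col[-1]+.5),119)[0]]; print(b[3],A[-2:])
print("rests mid",(max(A)+min(A))/2,"cam x",(R.T@(ray(c,(0,0))[0]-s["position"]))[0], s["clock"],s["position"])
E
python3 meas.py
```

```text
bar [306  42  33 176] [np.float64(134.7), np.float64(16.5)] mid 75.6
[285  72  20  21] [np.float64(117.9), np.float64(106.4)]
[339  72  21  21] [np.float64(117.9), np.float64(106.4)]
[288 185  18  18] [np.float64(118.6), np.float64(27.7)]
[338 185  18  18] [np.float64(118.6), np.float64(26.9)]
rests mid 72.75 cam x 73.936971617131 9.45 [581.76944734 240.36383242 248.70334133]
```

The symmetric view puts the bar's middle at 75.6 and the rests' middle at about 72.8, so the bar is about 2.8 mm too far towards tool +x. I'll regrasp, lift 8 mm, shift 2.8 mm and lower it again.

Scaled: 135 mm / 750 = 0.18, 115 mm / 750 = 0.1533.

{"api": "shift_gripper", "payload": {
  "moves": [0.04, 0, 0, 0, 0, 0, 0.08, 0, 0, 0, 0, 0, 0.0987, 0, 0, 0, 0, 0, 0.0987, 0, 0.0533, 0, 0, 0, 0.0987, 0, 0.1133, 0, 0, 0, 0.0987, 0, 0.1533, 0, 0, 0, 0.0987, 0, 0.1733, 0, 0, 0, 0.0987, 0, 0.18, 0, 0, 0, 0.0987, 0, 0.18, 0, 0, 0]
}}

```text
clock: 10.4
position: [511.7, 216.7, 115.4]
ee_rot: [-0.161, 0.987, -0.001, 0.0]
contact_force: [0.5, 1.3, 0.1]
gripper_width: 49.8
grasp_force: 0.0
```

{"api": "shift_gripper", "payload": {
  "moves": [0, 0, 0, 0, 0, 0, 0, 0, 0, 0, 0, 0, 0, 0, 0, 0, 0, 0, 0, 0, 0, 0, 0, 0, 0, 0, 0, 0, 0, 0],
  "finger_gap": 0
}}

```text
clock: 10.9
position: [512.9, 216.9, 117.1]
ee_rot: [-0.161, 0.987, -0.001, 0.001]
contact_force: [-0.4, -2.1, 6.2]
gripper_width: 21.9
grasp_force: 58.8
```

{"api": "shift_gripper", "payload": {
  "moves": [0, 0, -0.0053, 0, 0, 0, 0, 0, -0.012, 0, 0, 0, -0.002, 0, -0.012, 0, 0, 0, -0.0037, 0, -0.012, 0, 0, 0, -0.0037, 0, -0.012, 0, 0, 0]
}}

```text
clock: 11.4
position: [514.8, 217.9, 123.9]
ee_rot: [-0.161, 0.987, -0.001, -0.0]
contact_force: [-0.4, 0.3, -5.1]
gripper_width: 22.3
grasp_force: 58.9
```

Scaled: 9 mm / 750 = 0.012, 8 mm / 750 = 0.0107.

{"api": "shift_gripper", "payload": {
  "moves": [0, 0, 0.004, 0, 0, 0, 0, 0, 0.008, 0, 0, 0, 0, 0, 0.0107, 0, 0, 0, 0, 0, 0.012, 0, 0, 0, 0, 0, 0.012, 0, 0, 0, 0, 0, 0.012, 0, 0, 0]
}}

```text
clock: 12.0
position: [514.8, 217.5, 117.1]
ee_rot: [-0.161, 0.987, -0.001, 0.0]
contact_force: [-4.8, -1.8, 5.9]
gripper_width: 22.1
grasp_force: 60.1
```

{"api": "shift_gripper", "payload": {
  "moves": [0, 0, 0, 0, 0, 0, 0, 0, 0, 0, 0, 0, 0, 0, 0, 0, 0, 0, 0, 0, 0, 0, 0, 0, 0, 0, 0, 0, 0, 0],
  "finger_gap": 50
}}

```text
clock: 12.5
position: [515.0, 217.9, 115.3]
ee_rot: [-0.161, 0.987, -0.001, 0.0]
contact_force: [-0.7, 0.3, 0.8]
gripper_width: 50.0
grasp_force: 0.0
```

{"api": "shift_gripper", "payload": {
  "moves": [0, 0, -0.0133, 0, 0, 0, 0, 0, -0.04, 0, 0, 0, 0, 0, -0.0867, 0, 0, 0, 0, 0, -0.14, 0, 0, 0, 0, 0, -0.18, 0, 0, 0, -0.04, 0, -0.18, 0, 0, 0, -0.08, 0, -0.18, 0, 0, 0, -0.0987, 0, -0.18, 0, 0, 0, -0.0987, 0, -0.18, 0, 0, 0, -0.0987, 0, -0.18, 0, 0, 0]
}}

```text
clock: 13.5
position: [584.6, 241.4, 250.4]
ee_rot: [-0.161, 0.987, -0.001, 0.0]
contact_force: [-0.6, 0.1, 0.3]
gripper_width: 49.8
grasp_force: 0.0
```

```bash
python3 meas.py && python3 - <<'E'
from h import *
s=get_image("scene");cv2.imwrite("pics/c7.png",np.hstack([cv2.resize(s[150:270,370:490],(360,360),interpolation=2),cv2.resize(s[230:350,150:310],(440,360))]))
E
```

```text
bar [305  40  33 176] [np.float64(136.2), np.float64(17.7)] mid 76.94999999999999
[285  67  20  21] [np.float64(121.4), np.float64(109.8)]
[339  67  20  21] [np.float64(121.4), np.float64(109.2)]
[337 181  19  17] [np.float64(122.0), np.float64(30.6)]
[288 181  18  17] [np.float64(122.0), np.float64(30.5)]
rests mid 76.25 cam x 73.94020312549831 13.5 [584.63018551 241.3678013  250.44477091]
```

View pics/c7.png

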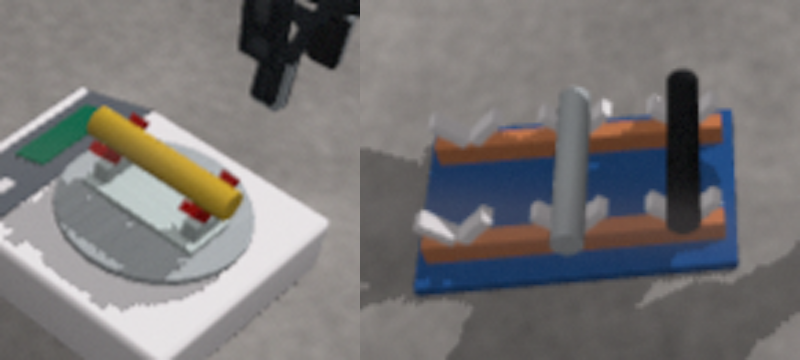

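The brass bar now lies in both red rests, within about 1 mm of centre. The steel and black bars are still in the rack, and the arm is clear.

```bash
python3 -c "
from bench import arm, readout, get_image, get_calibration, job_done
print(job_done())"
```

```text
the job is handed in; nothing more can be done
None
```

The brass bar rests in both V rests of the red cradle, within about 1 mm of centre; the steel and black bars are still in the rack, the arm is clear, and the job was handed in at about 13.5 s.

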